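Mesh the grinding cup on the bar's push-top grinder and hold it down

ROBOT

A 7-joint arm with a two-finger parallel gripper is mounted at the origin on the work surface. World frame = base frame: x ahead of the robot, y to its left, z up, the work surface at z = 0. Lengths are in mm, angles in rad, forces in N, time in s.
With the tool pointing down it reaches from about 400 to 875 mm from the base axis. Payload 4.4 kg.
Tool frame: the origin (TCP) lies at the very end of the fingers, on their centre line; the grasp point (between the pads) lies 19 mm behind it; y points along the fingers, z is the direction in which the jaws open and shut, and the axes are right-handed (so a half turn about y gives the same grasp; the last joint's range is limited). The gripper opens to 85 mm and grips with 20 to 120 N. Pads are 22 mm wide; open, the fingers measure 114 mm over their backs; the gripper's body (76 mm by 85 mm) begins 54 mm behind the grasp point. The pads swing forward as they close: fully open they stand 13 mm farther back than shut.
Start: joints at [-1.364, 0.628, 0.038, 1.517, -0.027, 0.996, -0.02], TCP at [175.104, 625.984, 231.313] pointing down, gripper open.
Joint ranges: [-3.06, 3.06], [-0.37, 2.12], [-1.25, 1.32], [0.18, 2.47], [-1.1, 4.24], [0.23, 1.98], [-2.94, 2.94]. Speed limits (rad/s): [2.57, 2.57, 3.14, 3.14, 3.14, 3.14, 3.14].

INTERFACE

Orientations are given as [roll, pitch, yaw] about the fixed x, y, z axes, in that order (R = Rz(yaw) Ry(pitch) Rx(roll)).
In Python, from cell import * gives the robot as it stands.
- The arm moves only by the tool apply_moves, never from a script. Its argument "targets" is a list of rows, each a list of 6 numbers: the shift along the tool's x, y, z in units of 40 mm (1.0 is 40 mm), then the turn, a rotation vector about the tool's x, y, z in units of 8 degrees (1.0 is 8 degrees). A call has 1 to 12 rows; each row shifts and turns the commanded pose from where the row before left it, along the tool's axes as they then stand; what a row does not reach is not made up. A row lasts 1/8 s, in which the tool goes at most 62.5 mm and 10.7 degrees, less where a joint would pass 70% of its speed; a pose out of reach is approached as far as the arm can. A call is refused whole if a number of a shift passes 1 or a number of a turn 1, either way. A call with a gripper value outside its range is refused whole. "jaw" is the gripper command: -1 is shut, 1 is fully open, values between are in proportion, set as the call begins (left out, the last holds). The fingers move at their own pace and stop on an object; the grip force is fixed at half the most. Time passes only in rows, so rows that do not move let the fingers close. It gives the time, the measured TCP pose, the force and the opening at its end, in the units of the state.
- read_state(): the state, without advancing time (a new reading comes with each control period).
- get_image(name): name is "scene" or "top" or "wrist"; returns the picture (400x640x3 uint8, red, green, blue); there is no depth.
- calibration(name): a dict with "fx", "fy", "cx", "cy" (pixels), "k1" (the pictures are not rectified: a ray, as slopes to the right and down, at radius r is drawn at 1 + k1 r^2 times it, then the intrinsics apply), "world_from_camera" (4x4, takes a point from camera to world coordinates). Camera axes: x right, y down, z forward; pixel columns grow to the right and rows downward; lengths in mm; the calibration is good to about 2 mm. A picture is of the moment at which its call begins: read the wrist's pose just before it. calibration takes no time and is no camera call; for the wrist camera it gives the pose at the moment of the call.
- finish_job(): hands the job in, once; it reports no verdict.
The state is a dict: "clock": time; "qpos": joint angles; "qd": joint speeds; "tau": joint torques, N m; "eef_pos": TCP position; "tool_rot": TCP orientation; "force": force on the tool from outside, world axes, zero at the start; "torque": the same for the moment, N m; "width": finger opening in mm.
Only numpy, scipy, OpenCV 4.12 (cv2) and the standard library are available. Lean on these libraries where they do the work, as an engineer would, in place of code of your own. Each camera call takes 0.05 s, during which the arm holds its last target. There are 200 camera calls.

TASK

Take the green grinding cup off its drying peg and set it, mouth down as it is, into the collar of the grinder; turn it until its three orange lugs drop into the three slots, slide it home, then press it right down against the spring of the start switch. Finish still gripping the cup and pressing it fully down; do not let go, and leave the tumbler and the other things around where they are.

Things in the scene. Friction and masses are not known exactly. Their poses are not given: they have to be found in the camera images.
- cup: green plastic grinding cup, standing mouth down over a peg of the drying rack, rim on the board. 100 mm tall, about 140 g, closed on top. Outside diameter 60 mm up to 60 mm above the rim, 56 mm from there to the top (grip here, from above). Origin at the centre of the rim (the lower end as it stands), z up along the axis to the closed end, x towards one of its three lugs.
- cup_lug (a point): outer end of the lug on the cup's x axis, 39 mm from the axis, 17 mm above the rim. Three like orange lugs stand out from the cup's wall at 0, 120 and 240 degrees about z, 8 mm wide, 12 to 22 mm above the rim; an orange stripe runs from each up the wall and onto the top. The cup's hollow is 54 mm wide and 64 mm deep. Axes as the cup's.
- grinder: motor base of the push-top grinder, fixed to the table: black, round, 128 mm across the foot, 98 mm high, with an open grey metal collar on top, 94 mm across, bore 64 mm. Origin at the centre of its underside, z up, x towards one of three slots. The cup's origin stands 86 mm above this origin while its lugs ride on the collar, 76 mm when the rim meets the switch plate, 68 mm fully down.
- collar_top (a point): centre of the collar's top, 98 mm above the table; axes as the grinder's. Three slots, 12 mm wide, 34 mm deep, open at the top and through the wall, at 0, 120 and 240 degrees, edged with orange marks. The cup's lowest 12 mm enter the bore at any angle (2 mm play all round); the lugs then rest on the collar until they line up with the slots within about 3 degrees, any lug in any slot.
- switch_plate (a joint): steel spring-loaded switch plate, 60 mm across, at the bottom of the bore: travel in m, 0 at rest (22 mm below the collar's top), growing as it is pressed down, stop at 0.008. It pushes back with about 4 N at rest and 9 N at the stop, more than the cup weighs, so it lifts the cup again if let go.
- rack: wooden drying rack, fixed: board 110 x 240 x 15 mm with two pegs at 60 mm either side of its centre along its y axis, each reaching 49 mm above the board (24 mm radius in the lowest 10 mm, 12 mm and less above). The cup has about 3 mm play on its peg and must be raised 50 mm to clear it. Origin at the centre of the board's underside.
- tumbler: bystander: plain steel drinking tumbler, 68 mm across, 85 mm tall, upside down on the other drying peg; origin at the centre of its rim (its lower end as it stands)
- spice_jar: bystander: amber glass jar with a red cap, 42 mm across, 60 mm tall, standing 115 mm from the grinder's axis; origin at the centre of its underside
- tape_roll: bystander: cardboard-brown tape roll, 76 mm across, 24 mm high, lying flat; origin at the centre of its underside
- can: bystander: yellow can, 56 mm across, 70 mm tall; origin at the centre of its underside
- spoon: bystander: spoon lying flat behind the work area; origin at its underside
- bowl: bystander: white bowl, 110 mm across, 45 mm tall; origin at the centre of its underside
- syrup_bottle: bystander: green glass bottle, 60 mm across, 170 mm tall; origin at the centre of its underside

How it is judged (in metres and radians):
On the way, in this order (a step that is already met when the one before it is completed fails the run):
1. the cup is lifted clear of its drying peg in the gripper (z of cup in the frame of rack above 0.068 m and contact force between the fingers and cup above 1 N), for 0.1 s.
2. the cup is meshed: upright in the collar with its lugs in the slots (z of cup in the frame of grinder below 0.081 m and horizontal distance between cup and grinder below 0.005 m and angle between cup's own z axis and vertical below 0.1 rad), for 0.1 s.
At the end, for the whole second after the job is handed in: the gripper still holds the cup (over 1 N), at rest, within 5 mm of the collar axis and 0.1 rad of vertical, lugs in the slots, pressing the grinder (over 3 N) with the switch plate over 5 mm down (cup origin under 72.5 mm above the grinder origin) (value of joint switch_plate above 0.005 m and z of cup in the frame of grinder below 0.0725 m and horizontal distance between cup and grinder below 0.005 m and angle between cup's own z axis and vertical below 0.1 rad and contact force between the fingers and cup above 1 N and contact force between cup and grinder above 3 N and linear speed of cup below 0.02 m/s); the arm keeps its last pose, push and grip.
It fails at once if the tumbler is moved by more than 25 mm or tipped over (distance of tumbler from where it was at the start of the episode above 0.025 m or angle between tumbler's own z axis and vertical above 0.6 rad).
It fails at once if the jar or can is moved by more than 25 mm or tipped over (distance of any of spice_jar, can from where it was at the start of the episode above 0.025 m or angle between any of spice_jar, can's own z axis and vertical above 0.6 rad).
It fails at once if the tape roll, spoon, bowl or bottle is moved by more than 25 mm or tipped over (distance of any of tape_roll, spoon, bowl, syrup_bottle from where it was at the start of the episode above 0.025 m or angle between any of tape_roll, spoon, bowl, syrup_bottle's own z axis and vertical above 0.6 rad).
It also fails if it takes over 38 s, if anything falls off the work surface, if the arm or the gripper's body presses on something with over 40 N, if the wrist force passes 120 N, or if a joint passes its speed limit or range.

## Working session

There is one attempt and no reset: what is moved stays moved. The work goes in short steps, Python scripts to look and compute and a tool call to move; the robot and the scene stay as the last step left them, time stands still between calls to the robot, and variables do not carry over. Pictures are saved under pics/ and viewed, about 8 in all and at most 12, crops included, and the job is handed in when it is done.

Besides the shell and the picture viewer there is one more tool, called after "Request:" by a JSON object that holds its "api" and its "payload", one argument or row to a line. apply_moves: Moves the arm, as the interface text tells. Its arguments: {"type":"object","properties":{"targets":{"type":"array"},"jaw":{"type":"number"}},"required":["targets"]}

```bash
ls; mkdir -p pics
cat > h.py <<'E'
from cell import *
import numpy as np, cv2
def grab(n,f):
    c=calibration(n); im=get_image(n); cv2.imwrite('pics/'+f+'.png',im[:,:,::-1]); np.save('pics/'+f+'.npy',c,allow_pickle=True); return im,c
def load(f): return cv2.imread('pics/'+f+'.png')[:,:,::-1].copy(), np.load('pics/'+f+'.npy',allow_pickle=True).item()
def ray(c,u,v):
    d=np.array([(u-c['cx'])/c['fx'],(v-c['cy'])/c['fy']]); p=d.copy()
    for _ in range(20): p=d/(1+c['k1']*(p@p))
    T=np.array(c['world_from_camera']); return T[:3,3],T[:3,:3]@np.array([p[0],p[1],1])
def onz(c,u,v,z):
    o,d=ray(c,u,v); return o+d*(z-o[2])/d[2]
def proj(c,P):
    T=np.array(c['world_from_camera']); q=T[:3,:3].T@(np.array(P,float)-T[:3,3]); p=q[:2]/q[2]; p=p*(1+c['k1']*(p@p))
    return p*[c['fx'],c['fy']]+[c['cx'],c['cy']]
E
python3 - <<'E'
from h import *
s=read_state(); print(s)
a,_=grab('scene','s0'); b,_=grab('top','t0')
for n in('scene','top'): print(calibration(n))
cv2.imwrite('pics/both.png',cv2.resize(np.vstack([a,b]),(640,800))[:,:,::-1])
E
```

```text
pics
{'clock': 0.0, 'qpos': array([-1.36381404,  0.62932533,  0.03848109,  1.51837346, -0.02700128,
        0.99626486, -0.019992  ]), 'qd': array([-0.0005146 ,  0.00034777,  0.00045249,  0.00033819, -0.00017489,
        0.00154545, -0.00038689]), 'tau': array([-3.71573369e-04, -5.63410306e+01,  1.22633781e+00, -1.93441325e+01,
        1.09843182e-02,  1.05688378e-02,  7.21407872e-06]), 'eef_pos': array([174.94598308, 625.37674993, 230.40151969]), 'tool_rot': array([-1.57264771e+00, -4.52042228e-05, -2.72806732e-01]), 'force': array([-0.47913429, -0.42470969, -0.30865482]), 'torque': array([ 0.00163893, -0.01558642,  0.01158363]), 'width': 85.22649529511426}
{'fx': 408.2661066391907, 'fy': 408.2661066391907, 'cx': 320.29121776324354, 'cy': 198.94734479381856, 'k1': 0.0038921907992503467, 'world_from_camera': array([[ 7.55264471e-01,  3.95285919e-01, -5.22804573e-01,
         1.21923204e+03],
       [ 6.55124861e-01, -4.31355515e-01,  6.20277226e-01,
        -6.93283308e+02],
       [ 1.96722179e-02, -8.10975623e-01, -5.84749127e-01,
         7.58309935e+02],
       [ 0.00000000e+00,  0.00000000e+00,  0.00000000e+00,
         1.00000000e+00]])}
{'fx': 415.74244873823983, 'fy': 415.74244873823983, 'cx': 322.0514736394629, 'cy': 195.7670911115503, 'k1': -0.08379604868351422, 'world_from_camera': array([[ 7.05230569e-03, -9.76337170e-01,  2.16138832e-01,
         3.55993760e+02],
       [-9.99960470e-01, -8.05598587e-03, -3.76300517e-03,
        -6.26713988e+00],
       [ 5.41517320e-03, -2.16103750e-01, -9.76355389e-01,
         1.28171140e+03],
       [ 0.00000000e+00,  0.00000000e+00,  0.00000000e+00,
         1.00000000e+00]])}
```

View pics/s0.png

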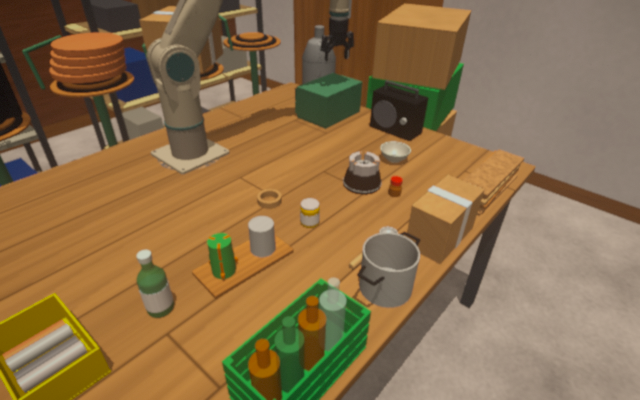

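View pics/t0.png

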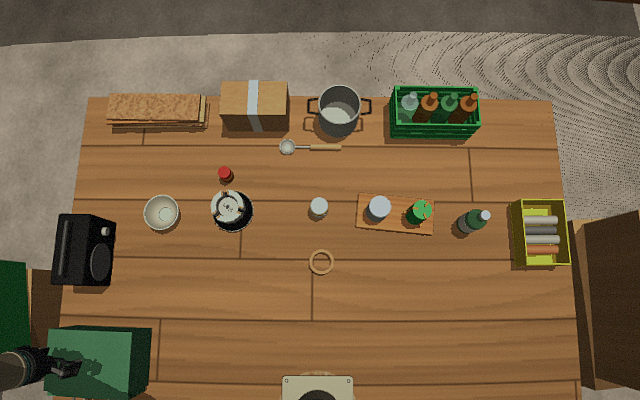

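Run:
```python
from h import *
im,c=load('t0'); s,cs=load('s0')
for n,u,v,z in[('cup',420,210,115),('tumbler',378,207,100),('collar',230,207,98),('jar',225,174,60),('can',319,206,70),('bottle',486,215,170),('bowl',161,212,45),('tape',321,262,24)]: print(n,onz(c,u,v,z).round())
print('wrist',calibration('wrist'))
a=cv2.resize(im[180:245,190:260],None,fx=8,fy=8,interpolation=cv2.INTER_CUBIC)[:500]
b=cv2.resize(im[180:245,400:440],None,fx=6,fy=8,interpolation=cv2.INTER_CUBIC)[:500]
cv2.imwrite('pics/z.png',np.hstack([a,b])[:,:,::-1])
```

```text
cup [ 575. -292.  115.]
tumbler [ 586. -173.  100.]
collar [582. 257.  98.]
jar [692. 286.  60.]
can [593.  -2.  70.]
bottle [ 552. -462.  170.]
bowl [575. 480.  45.]
tape [431.  -9.  24.]
wrist {'fx': 318.75379904022594, 'fy': 318.75379904022594, 'cx': 319.318786472434, 'cy': 196.828554681944, 'k1': -0.019448834313091634, 'world_from_camera': array([[ 2.68241920e-01,  9.25651341e-01,  2.66863013e-01,
         1.09103913e+02],
       [ 9.63350283e-01, -2.57288999e-01, -7.58854595e-02,
         6.45157033e+02],
       [-1.58256002e-03,  2.77438220e-01, -9.60742176e-01,
         3.72871595e+02],
       [ 0.00000000e+00,  0.00000000e+00,  0.00000000e+00,
         1.00000000e+00]])}
```

View pics/z.png

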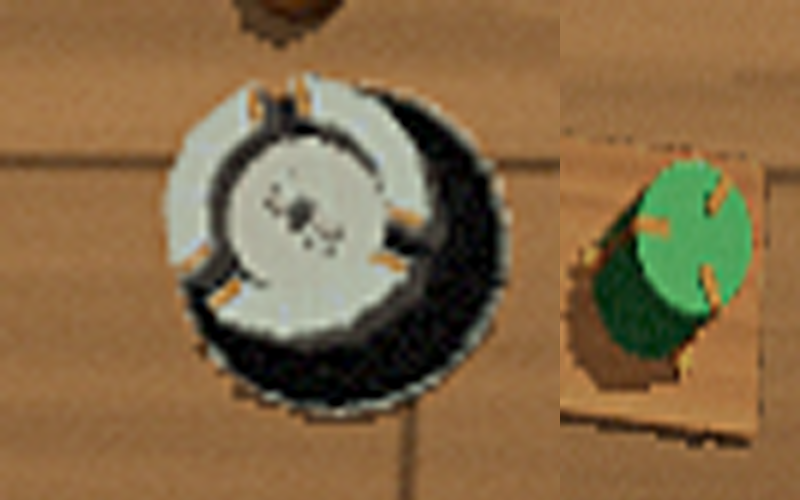

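Run:
```python
from h import *
im,c=load('t0')
I=im.astype(int)
g=((I[...,1]>130)&(I[...,0]<110)&(I[...,2]<130)).astype(np.uint8); g[:,:400]=0;g[:180]=0;g[240:]=0;g[:,445:]=0
o=((I[...,0]>190)&(I[...,1]>110)&(I[...,2]<90)).astype(np.uint8)
ys,xs=np.nonzero(g); h=cv2.convexHull(np.c_[xs,ys].astype(np.int32)); (e,ax,an)=cv2.fitEllipse(h); print(e,ax)
C=onz(c,*e,115); print('cup',C.round(1))
def ang(P,n): 
    a=np.arctan2(P[:,1]-n[1],P[:,0]-n[0]); m=np.angle(np.exp(3j*a).mean())/3; return np.degrees(a).round(),np.degrees(m).round(1)
def pts(u0,u1,v0,v1,z):
    ys,xs=np.nonzero(o[v0:v1,u0:u1]); return np.array([onz(c,x+u0,y+v0,z) for y,x in zip(ys,xs)])
P=pts(405,438,195,225,115); r=np.hypot(*(P-C)[:,:2].T); print(ang(P[(r<28)&(r>8)],C))
G=onz(c,190+297/8-.5,180+207/8-.5,98)
P=pts(205,246,185,225,98); print(len(P)); 
from scipy.optimize import least_squares
print('grinder',G.round(1),ang(P,G), np.hypot(*(P-G)[:,:2].T).round())
```

```text
(421.8686218261719, 209.2821502685547) (17.70912742614746, 18.895389556884766)
cup [ 576.9 -297.7  115. ]
(array([ -39.,  -37.,   75., -152., -158., -162., -157., -160.]), np.float64(-38.8))
1
grinder [587.1 266.7  98. ] (array([143.]), np.float64(22.8)) [43.]
```

```bash
cat >> h.py <<'E'
from scipy.spatial.transform import Rotation as Ro
def plan(target,yaw,n=None):
    s=read_state(); p=np.array(s['eef_pos'],float); R=Ro.from_euler('xyz',s['tool_rot'])
    y=s['tool_rot'][2]; dy=np.degrees((np.radians(yaw)-y+np.pi)%(2*np.pi)-np.pi)
    R=Ro.from_euler('xyz',[-np.pi/2,0,y])
    D=np.array(target)-p; m=max(np.abs(D).max()/40*1.25,abs(dy)/8)
    n=n or int(np.ceil(m)); rows=[]
    for i in range(n):
        t=R.inv().apply(D/n)/40; rows.append(list(t.round(2))+[0,round(-dy/n/8,3),0]); R=Ro.from_euler('z',np.radians(dy/n))*R
    print('pos',p.round(1),'rot',np.degrees(s['tool_rot']).round(2),'dyaw',round(dy,1),'n',n)
    for r in rows: print([float(x) for x in r])
E
python3 -c "
from h import *
plan([587,267,250],-66,14)"
```

```text
pos [175.  625.4 230.5] rot [-90.1   -0.   -15.63] dyaw -50.4 n 14
[0.88, -0.03, -0.42, 0.0, 0.45, 0.0]
[0.91, -0.03, -0.36, 0.0, 0.45, 0.0]
[0.93, -0.03, -0.3, 0.0, 0.45, 0.0]
[0.94, -0.03, -0.25, 0.0, 0.45, 0.0]
[0.96, -0.03, -0.19, 0.0, 0.45, 0.0]
[0.97, -0.03, -0.13, 0.0, 0.45, 0.0]
[0.97, -0.03, -0.06, 0.0, 0.45, 0.0]
[0.98, -0.03, -0.0, 0.0, 0.45, 0.0]
[0.97, -0.03, 0.06, 0.0, 0.45, 0.0]
[0.97, -0.03, 0.12, 0.0, 0.45, 0.0]
[0.96, -0.03, 0.18, 0.0, 0.45, 0.0]
[0.95, -0.03, 0.24, 0.0, 0.45, 0.0]
[0.93, -0.03, 0.3, 0.0, 0.45, 0.0]
[0.91, -0.03, 0.36, 0.0, 0.45, 0.0]
```

Request:
{"api": "apply_moves", "payload": {
  "targets": [
    [0.88, -0.03, -0.42, 0, 0.45, 0],
    [0.91, -0.03, -0.36, 0, 0.45, 0],
    [0.93, -0.03, -0.3, 0, 0.45, 0],
    [0.94, -0.03, -0.25, 0, 0.45, 0],
    [0.96, -0.03, -0.19, 0, 0.45, 0],
    [0.97, -0.03, -0.13, 0, 0.45, 0],
    [0.97, -0.03, -0.06, 0, 0.45, 0],
    [0.98, -0.03, 0, 0, 0.45, 0],
    [0.97, -0.03, 0.06, 0, 0.45, 0],
    [0.97, -0.03, 0.12, 0, 0.45, 0],
    [0.96, -0.03, 0.18, 0, 0.45, 0],
    [0.95, -0.03, 0.24, 0, 0.45, 0]
  ],
  "jaw": 1
}}

```text
clock: 1.6
eef_pos: [529.4, 317.5, 245.3]
tool_rot: [-1.572, 0.0, -1.029]
force: [0.3, 0.1, 0.0]
width: 85.4
```

Request:
{"api": "apply_moves", "payload": {
  "targets": [
    [0.93, -0.03, 0.3, 0, 0.45, 0],
    [0.91, -0.03, 0.36, 0, 0.45, 0],
    [0, 0, 0, 0, 0, 0],
    [0, 0, 0, 0, 0, 0]
  ]
}}

```text
clock: 2.1
eef_pos: [587.1, 267.8, 247.5]
tool_rot: [-1.572, 0.001, -1.152]
force: [-0.3, 0.4, -0.5]
width: 85.8
```

Run:
```python
from h import *
s=read_state(); print(s['eef_pos'],np.degrees(s['tool_rot']),s['qd'].round(3),s['qpos'].round(2))
grab('wrist','w1')
```

```text
[587.12356646 267.84975915 247.49632994] [-9.00807348e+01  6.18947390e-02 -6.59874652e+01] [-0.02  -0.005 -0.015  0.003  0.001  0.002  0.   ] [-0.64  0.62  0.29  1.52 -0.19  1.03  0.12]
```

View pics/w1.png

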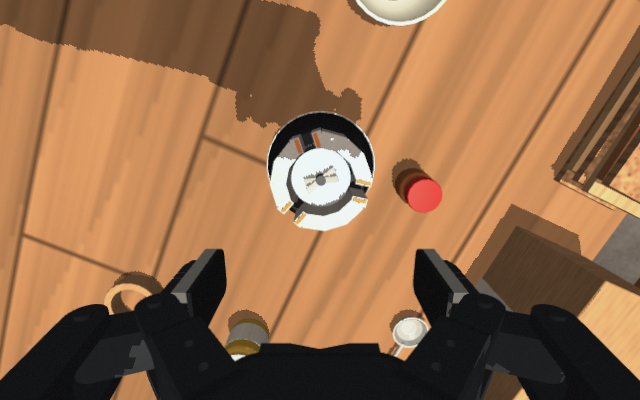

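Run:
```python
from h import *
im,c=load('w1')
hsv=cv2.cvtColor(im,cv2.COLOR_RGB2HSV)
m=cv2.inRange(hsv,(5,130,110),(25,255,255)); k=np.zeros_like(m); cv2.circle(k,(320,183),47,255,-1); m&=k
n,l,st,ce=cv2.connectedComponentsWithStats(m)
Q=[];
for i in range(1,n):
    if st[i,4]>=6: P=onz(c,*ce[i],98); Q.append(P); print(ce[i].round(1),st[i,4],P.round(1))
```

```text
[316.9 141.4] 39 [571.2 302.8  98. ]
[298.2 147.4] 38 [557.7 290.9  98. ]
[361.8 181.9] 28 [625.  285.5  98. ]
[357.8 200. ] 29 [629.4 268.1  98. ]
[286.  206.5] 32 [569.2 234.   98. ]
[290.1 214.7] 64 [576.1 227.9  98. ]
[300.1 218.4] 33 [586.4 228.4  98. ]
```

```bash
python3 -c "
from h import *
plan([577,-298,248],-117,15)"
```

```text
pos [586.8 268.5 247.6] rot [-9.007e+01  8.000e-02 -6.592e+01] dyaw -51.1 n 15
[0.86, -0.0, -0.4, 0.0, 0.426, 0.0]
[0.88, -0.0, -0.35, 0.0, 0.426, 0.0]
[0.9, -0.0, -0.3, 0.0, 0.426, 0.0]
[0.91, -0.0, -0.24, 0.0, 0.426, 0.0]
[0.93, -0.0, -0.19, 0.0, 0.426, 0.0]
[0.94, -0.0, -0.13, 0.0, 0.426, 0.0]
[0.94, -0.0, -0.08, 0.0, 0.426, 0.0]
[0.94, -0.0, -0.02, 0.0, 0.426, 0.0]
[0.94, -0.0, 0.04, 0.0, 0.426, 0.0]
[0.94, -0.0, 0.09, 0.0, 0.426, 0.0]
[0.93, -0.0, 0.15, 0.0, 0.426, 0.0]
[0.92, -0.0, 0.2, 0.0, 0.426, 0.0]
[0.91, -0.0, 0.26, 0.0, 0.426, 0.0]
[0.89, -0.0, 0.31, 0.0, 0.426, 0.0]
[0.87, -0.0, 0.36, 0.0, 0.426, 0.0]
```

Request:
{"api": "apply_moves", "payload": {
  "targets": [
    [0.86, 0, -0.4, 0, 0.426, 0],
    [0.88, 0, -0.35, 0, 0.426, 0],
    [0.9, 0, -0.3, 0, 0.426, 0],
    [0.91, 0, -0.24, 0, 0.426, 0],
    [0.93, 0, -0.19, 0, 0.426, 0],
    [0.94, 0, -0.13, 0, 0.426, 0],
    [0.94, 0, -0.08, 0, 0.426, 0],
    [0.94, 0, -0.02, 0, 0.426, 0],
    [0.94, 0, 0.04, 0, 0.426, 0],
    [0.94, 0, 0.09, 0, 0.426, 0],
    [0.93, 0, 0.15, 0, 0.426, 0],
    [0.92, 0, 0.2, 0, 0.426, 0]
  ]
}}

```text
clock: 3.65
eef_pos: [579.4, -185.1, 248.0]
tool_rot: [-1.571, 0.001, -1.865]
force: [0.7, -0.3, -0.7]
width: 85.3
```

Request:
{"api": "apply_moves", "payload": {
  "targets": [
    [0.91, 0, 0.26, 0, 0.426, 0],
    [0.89, 0, 0.31, 0, 0.426, 0],
    [0.87, 0, 0.36, 0, 0.426, 0],
    [0, 0, 0, 0, 0, 0],
    [0, 0, 0, 0, 0, 0]
  ]
}}

```text
clock: 4.28
eef_pos: [577.5, -297.1, 247.7]
tool_rot: [-1.572, 0.002, -2.042]
force: [0.7, 0.8, 0.0]
width: 85.4
```

Run:
```python
from h import *
s=read_state(); print(s['eef_pos'],np.degrees(s['tool_rot']),s['qpos'].round(2))
im,c=grab('wrist','w2')
hsv=cv2.cvtColor(im,cv2.COLOR_RGB2HSV)
u,v=proj(c,[577,-298,115]); print(u,v)
m=cv2.inRange(hsv,(40,110,60),(80,255,255))
ys,xs=np.nonzero(m); d=np.hypot(xs-u,ys-v)<70; print(d.sum(), hsv[int(v),int(u)])
```

```text
[ 577.54745093 -297.11877739  247.74219373] [-9.00580662e+01  1.01953255e-01 -1.17004708e+02] [ 0.14  0.66  0.52  1.51 -0.36  1.07  0.27]
317.64670100232485 189.9726117620106
3110 [ 65 140 216]
```

View pics/w2.png

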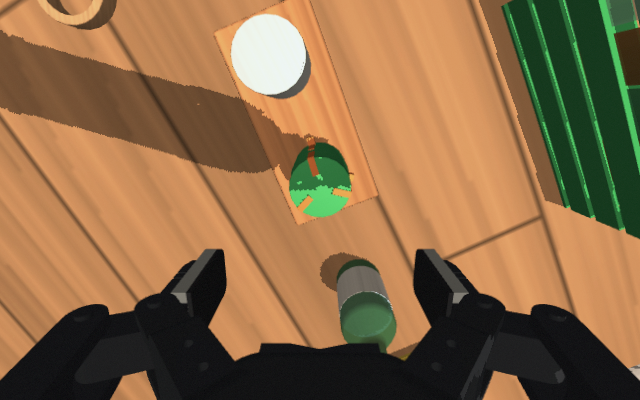

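Run:
```python
from h import *
from scipy.optimize import least_squares
im,c=load('w2'); hsv=cv2.cvtColor(im,cv2.COLOR_RGB2HSV)
m=cv2.inRange(hsv,(40,90,50),(80,255,255))|cv2.inRange(hsv,(5,180,90),(25,255,255))
k=np.zeros_like(m); cv2.circle(k,(320,183),50,255,-1); m&=k
m=cv2.morphologyEx(m,cv2.MORPH_OPEN,np.ones((3,3)))
cn=max(cv2.findContours(m,0,1)[0],key=cv2.contourArea); h=cv2.convexHull(cn)[:,0]
h=h[h[:,1]>190]; P=np.array([onz(c,x,y,115) for x,y in h])
r=least_squares(lambda q:np.hypot(P[:,0]-q[0],P[:,1]-q[1])-28.2,[577,-298],loss='soft_l1'); print(len(h),r.x,np.abs(r.fun).mean(),r.fun.round(1))
C=r.x
o=cv2.inRange(hsv,(3,150,60),(25,255,255)); ys,xs=np.nonzero(o)
Q=np.array([onz(c,x,y,115) for x,y in zip(xs,ys) if np.hypot(x-320,y-187)<45]); d=Q[:,:2]-C; R=np.hypot(*d.T); d=d[(R>10)&(R<26)]
a=np.degrees(np.arctan2(d[:,1],d[:,0])); 
b=a%120; print(len(a), [ (lo,np.sum((a%360>=lo)&(a%360<lo+120)),) for lo in (0,120,240)]); print(np.histogram(a%360,np.arange(0,361,10))[0])
for lo in(20,140,260):
    q=((a-lo)%360); q=q[q<120]; print(lo+np.median(q),q.std())
```

```text
15 [ 580.25803449 -295.83019202] 0.2391443386511097 [-0.6 -0.4 -0.3  0.1  0.1  0.1  0.1  0.2  0.3  0.3 -0.5 -0.2 -0.1 -0.1
 -0.3]
295 [(0, np.int64(113)), (120, np.int64(89)), (240, np.int64(93))]
[ 0  0  0  0  0  0  0 44 60  9  0  0  0  0  0  0  0  0  0 30 51  8  0  0
  0  0  0  0  0  0 11 55 27  0  0  0]
81.99603361112389 5.754881849054135
202.43989218673028 5.170329254052604
316.747952681978 5.303280285346984
```

```bash
python3 -c "
from h import *
plan([580,-296,78],-117,6)"
```

```text
pos [ 577.7 -296.7  247.8] rot [-9.0050e+01  1.1000e-01 -1.1697e+02] dyaw -0.0 n 6
[-0.01, 0.71, 0.01, 0.0, 0.001, 0.0]
[-0.01, 0.71, 0.01, 0.0, 0.001, 0.0]
[-0.01, 0.71, 0.01, 0.0, 0.001, 0.0]
[-0.01, 0.71, 0.01, 0.0, 0.001, 0.0]
[-0.01, 0.71, 0.01, 0.0, 0.001, 0.0]
[-0.01, 0.71, 0.01, 0.0, 0.001, 0.0]
```

Request:
{"api": "apply_moves", "payload": {
  "targets": [
    [-0.04, 0.5, 0.04, 0, 0, 0],
    [0, 0.7, 0, 0, 0, 0],
    [0, 0.7, 0, 0, 0, 0],
    [0, 0.7, 0, 0, 0, 0],
    [0, 0.7, 0, 0, 0, 0],
    [0, 0.6, 0, 0, 0, 0],
    [0, 0.34, 0, 0, 0, 0],
    [0, 0, 0, 0, 0, 0]
  ]
}}

```text
clock: 5.32
eef_pos: [579.1, -297.2, 77.8]
tool_rot: [-1.572, 0.001, -2.043]
force: [0.6, -0.3, 0.8]
width: 85.3
```

Request:
{"api": "apply_moves", "payload": {
  "targets": [
    [0, 0, 0, 0, 0, 0],
    [0, 0, 0, 0, 0, 0],
    [0, 0, 0, 0, 0, 0],
    [0, 0, 0, 0, 0, 0],
    [0, 0, 0, 0, 0, 0],
    [0, 0, 0, 0, 0, 0]
  ],
  "jaw": -1
}}

```text
clock: 6.08
eef_pos: [579.5, -298.8, 80.0]
tool_rot: [-1.569, 0.0, -2.045]
force: [-1.3, 1.0, 6.8]
width: 55.0
```

Request:
{"api": "apply_moves", "payload": {
  "targets": [
    [0, -0.3, 0, 0, 0, 0],
    [0, -0.5, 0, 0, 0, 0],
    [0, -0.5, 0, 0, 0, 0],
    [0, -0.7, 0, 0, 0, 0],
    [0, -0.7, 0, 0, 0, 0],
    [0, -0.5, 0, 0, 0, 0],
    [0, 0, 0, 0, 0, 0]
  ]
}}

```text
clock: 6.95
eef_pos: [580.3, -299.6, 209.4]
tool_rot: [-1.566, -0.0, -2.045]
force: [0.1, 0.9, -2.4]
width: 55.3
```

```bash
python3 -c "
from h import *
s=read_state(); print(s['force'],s['width'])
plan([590,268,215],-65.3,15)"
```

```text
[ 0.14390235  0.88505739 -2.36719498] 55.334862175922844
pos [ 580.3 -299.6  209.4] rot [ -89.72   -0.   -117.15] dyaw 51.9 n 15
[-0.85, -0.01, -0.42, 0.0, -0.432, 0.0]
[-0.87, -0.01, -0.37, 0.0, -0.432, 0.0]
[-0.89, -0.01, -0.31, 0.0, -0.432, 0.0]
[-0.91, -0.01, -0.26, 0.0, -0.432, 0.0]
[-0.92, -0.01, -0.2, 0.0, -0.432, 0.0]
[-0.93, -0.01, -0.15, 0.0, -0.432, 0.0]
[-0.94, -0.01, -0.09, 0.0, -0.432, 0.0]
[-0.95, -0.01, -0.03, 0.0, -0.432, 0.0]
[-0.95, -0.01, 0.02, 0.0, -0.432, 0.0]
[-0.94, -0.01, 0.08, 0.0, -0.432, 0.0]
[-0.94, -0.01, 0.14, 0.0, -0.432, 0.0]
[-0.93, -0.01, 0.19, 0.0, -0.432, 0.0]
[-0.91, -0.01, 0.25, 0.0, -0.432, 0.0]
[-0.9, -0.01, 0.3, 0.0, -0.432, 0.0]
[-0.88, -0.01, 0.36, 0.0, -0.432, 0.0]
```

Request:
{"api": "apply_moves", "payload": {
  "targets": [
    [-0.85, -0.01, -0.42, 0, -0.432, 0],
    [-0.87, -0.01, -0.37, 0, -0.432, 0],
    [-0.89, -0.01, -0.31, 0, -0.432, 0],
    [-0.91, -0.01, -0.26, 0, -0.432, 0],
    [-0.92, -0.01, -0.2, 0, -0.432, 0],
    [-0.93, -0.01, -0.15, 0, -0.432, 0],
    [-0.94, -0.01, -0.09, 0, -0.432, 0],
    [-0.95, -0.01, -0.03, 0, -0.432, 0],
    [-0.95, -0.01, 0.02, 0, -0.432, 0],
    [-0.94, -0.01, 0.08, 0, -0.432, 0],
    [-0.94, -0.01, 0.14, 0, -0.432, 0],
    [-0.93, -0.01, 0.19, 0, -0.432, 0]
  ]
}}

```text
clock: 8.45
eef_pos: [585.6, 156.6, 210.7]
tool_rot: [-1.572, -0.0, -1.319]
force: [0.2, 0.4, -1.6]
width: 54.6
```

Request:
{"api": "apply_moves", "payload": {
  "targets": [
    [-0.91, -0.01, 0.25, 0, -0.432, 0],
    [-0.9, -0.01, 0.3, 0, -0.432, 0],
    [-0.88, -0.01, 0.36, 0, -0.432, 0],
    [0, 0, 0, 0, 0, 0],
    [0, 0, 0, 0, 0, 0]
  ]
}}

```text
clock: 9.07
eef_pos: [587.6, 268.1, 211.9]
tool_rot: [-1.572, -0.001, -1.141]
force: [0.7, -0.2, -1.6]
width: 54.9
```

Run:
```python
from h import *
s=read_state(); print(s['eef_pos'],np.degrees(s['tool_rot']),s['force'])
grab('wrist','w3'); grab('scene','s3')
w,c=load('w3'); q,_=load('s3')
cv2.imwrite('pics/m3.png',np.hstack([cv2.resize(w[100:400,120:520],(500,375)),cv2.resize(q[100:210,320:410],(300,367))[:375] if 0 else cv2.resize(q[100:210,320:408],(300,375))])[:,:,::-1])
```

```text
[587.60018334 268.11816052 211.85636755] [-9.00933084e+01 -6.02485020e-02 -6.53508924e+01] [ 0.69117072 -0.17561803 -1.55702262]
```

View pics/m3.png

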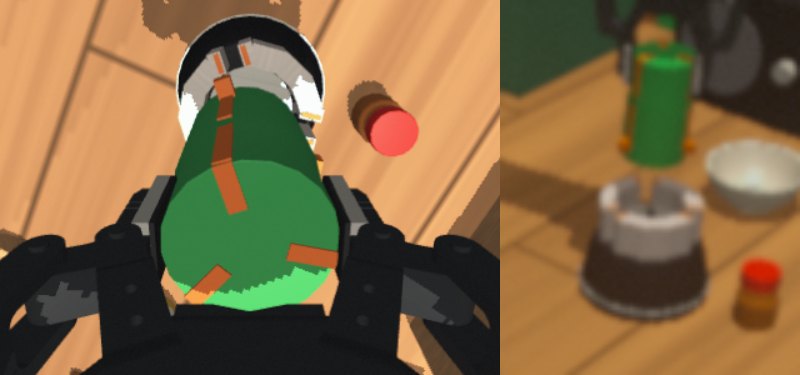

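Run:
```python
from h import *
from scipy.optimize import least_squares
im,c=load('w3'); hsv=cv2.cvtColor(im,cv2.COLOR_RGB2HSV)
zt=247.4
print('pred centre px',proj(c,[587.6,268.1,zt]))
o=cv2.inRange(hsv,(3,150,60),(18,255,255)); o[:225]=0; o[345:]=0; o[:,:240]=0;o[:,395:]=0
g=cv2.inRange(hsv,(40,90,50),(80,255,255))|o; g[:225]=0;g[345:]=0
n,l,st,ce=cv2.connectedComponentsWithStats(o)
comps=[]
for i in range(1,n):
    if st[i,4]>40:
        ys,xs=np.nonzero(l==i); P=np.array([onz(c,x,y,zt)[:2] for x,y in zip(xs,ys)]); comps.append(P); print(st[i],ce[i].round(1),P.mean(0).round(1))
# left/right/bottom edge of disc
E=[]
for y in range(270,338,3):
    xs=np.nonzero(g[y])[0]
    if len(xs): E+= [(y,xs.min(),xs.max(),onz(c,xs.min(),y,zt)[:2].round(1),onz(c,xs.max(),y,zt)[:2].round(1))]
for e in E: print(*e)
# stripe lines: PCA direction & angle
for P in comps:
    m=P.mean(0); d=np.linalg.svd(P-m)[2][0]; print(np.degrees(np.arctan2(d[1],d[0]))%180)
```

```text
pred centre px [313.94919311 295.23354788]
[289 225  29  46 758] [302.5 246.8] [575.5 284.8]
[349 295  42  21 570] [370.  304.5] [609.  273.4]
[267 312  38  32 541] [285.5 328.3] [583.6 249.6]
270 252 388 [562.1 268.2] [608.3 289.5]
273 251 389 [562.2 266.9] [609.2 288.6]
276 250 389 [562.3 265.5] [609.8 287.5]
279 249 390 [562.4 264.2] [610.8 286.5]
282 248 391 [562.5 262.8] [611.7 285.5]
285 248 391 [563.  261.6] [612.4 284.4]
288 248 390 [563.5 260.4] [612.6 283.1]
291 248 390 [563.9 259.2] [613.2 281.9]
294 248 390 [564.4 258. ] [613.9 280.8]
297 248 390 [564.9 256.7] [614.5 279.6]
300 249 389 [565.7 255.6] [614.8 278.3]
303 249 390 [566.2 254.4] [615.8 277.3]
306 250 390 [567.  253.3] [616.4 276.1]
309 251 389 [567.9 252.2] [616.7 274.7]
312 252 389 [568.7 251.1] [617.4 273.5]
315 254 387 [569.9 250.1] [617.3 272. ]
318 255 382 [570.8 249. ] [616.2 269.9]
321 257 381 [572. 248.] [616.5 268.5]
324 259 379 [573.3 247. ] [616.4 267. ]
327 262 377 [574.9 246.2] [616.3 265.4]
330 264 374 [576.1 245.2] [615.9 263.6]
333 266 371 [577.4 244.2] [615.5 261.8]
336 267 368 [578.3 243.1] [615.1 260.1]
131.64954619961583
12.362761606211057
71.36445804912367
```

Request:
{"api": "apply_moves", "payload": {
  "targets": [
    [0, 0.5, 0, 0, 0, 0],
    [0, 0.4, 0, 0, 0, 0],
    [0, 0.25, 0, 0, 0, 0],
    [0, 0, 0, 0, 0, 0],
    [0, 0, 0, 0, 0, 0]
  ]
}}

```text
clock: 9.8
eef_pos: [588.4, 269.2, 167.0]
tool_rot: [-1.57, -0.0, -1.14]
force: [0.3, -0.5, -2.0]
width: 54.9
```

Run:
```python
from h import *
s=read_state(); print(s['eef_pos'],np.degrees(s['tool_rot']),s['force'])
grab('wrist','w4'); grab('scene','s4')
w,c=load('w4'); q,_=load('s4')
cv2.imwrite('pics/m4.png',np.hstack([cv2.resize(w[80:280,180:440],(520,400),interpolation=2),cv2.resize(q[125:195,335:390],(280,400),interpolation=2)])[:,:,::-1])
```

```text
[588.42424437 269.2049554  166.99075829] [-8.99458091e+01 -4.23106767e-03 -6.53235525e+01] [ 0.268046   -0.54367264 -1.95626713]
```

View pics/m4.png

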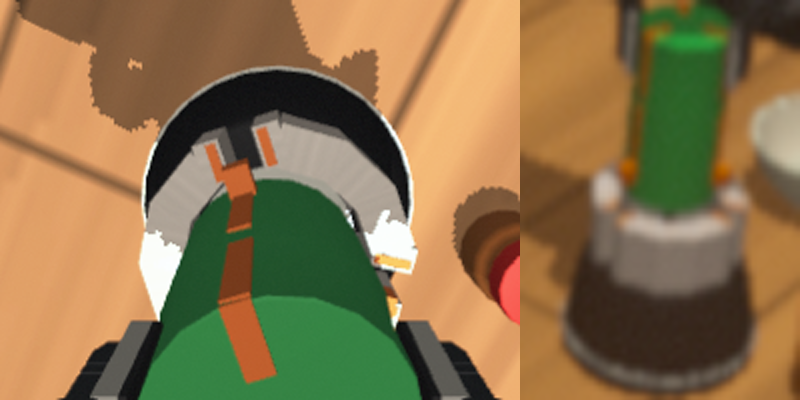

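Request:
{"api": "apply_moves", "payload": {
  "targets": [
    [0, 0.1, 0, 0, 0, 0],
    [0, 0.1, 0, 0, 0, 0],
    [0, 0.1, 0, 0, 0, 0],
    [0, 0, 0, 0, 0, 0]
  ]
}}

```text
clock: 10.4
eef_pos: [588.0, 269.1, 154.1]
tool_rot: [-1.571, -0.0, -1.14]
force: [0.7, 0.2, -1.4]
width: 54.8
```

Request:
{"api": "apply_moves", "payload": {
  "targets": [
    [0, 0.1, 0, 0, 0, 0],
    [0, 0.1, 0, 0, 0, 0],
    [0, 0.1, 0, 0, 0, 0],
    [0, 0, 0, 0, 0, 0]
  ]
}}

```text
clock: 10.9
eef_pos: [588.0, 269.2, 142.1]
tool_rot: [-1.571, -0.0, -1.14]
force: [0.8, 0.5, -1.9]
width: 54.8
```

Request:
{"api": "apply_moves", "payload": {
  "targets": [
    [0, 0, 0, 0, 0, 0],
    [0, 0.05, 0, 0, 0, 0],
    [0, 0.05, 0, 0, 0, 0],
    [0, 0.05, 0, 0, 0, 0],
    [0, 0.05, 0, 0, 0, 0],
    [0, 0, 0, 0, 0, 0]
  ]
}}

```text
clock: 11.65
eef_pos: [588.0, 269.2, 134.8]
tool_rot: [-1.57, 0.0, -1.14]
force: [-0.9, -1.1, 5.0]
width: 54.7
```

Request:
{"api": "apply_moves", "payload": {
  "targets": [
    [0, 0.03, 0, 0, 0, 0],
    [0, 0.03, 0, 0, 0, 0],
    [0, 0, 0, 0, 0, 0]
  ]
}}

```text
clock: 12.02
eef_pos: [588.1, 269.2, 132.8]
tool_rot: [-1.57, 0.0, -1.14]
force: [-2.6, -0.8, 8.4]
width: 54.9
```

Request:
{"api": "apply_moves", "payload": {
  "targets": [
    [0, 0.03, 0, 0, 0, 0],
    [0, 0.03, 0, 0, 0, 0],
    [0, 0, 0, 0, 0, 0],
    [0, 0, 0, 0, 0, 0]
  ]
}}

```text
clock: 12.52
eef_pos: [588.1, 269.2, 132.5]
tool_rot: [-1.57, 0.001, -1.14]
force: [-5.8, -2.4, 19.6]
width: 54.6
```

Run:
```python
from h import *
s=read_state(); print(s['eef_pos'],np.degrees(s['tool_rot']),s['force'],s['width'])
grab('wrist','w5'); grab('scene','s5')
w,c=load('w5'); q,_=load('s5')
cv2.imwrite('pics/m5.png',np.hstack([cv2.resize(w[80:280,180:440],(520,400),interpolation=2),cv2.resize(q[125:195,335:390],(280,400),interpolation=2)])[:,:,::-1])
```

```text
[588.09000735 269.1636964  132.49765936] [-8.99389410e+01  3.98104574e-02 -6.53200612e+01] [-5.81818435 -2.42960976 19.62771524] 54.571913187364416
```

View pics/m5.png

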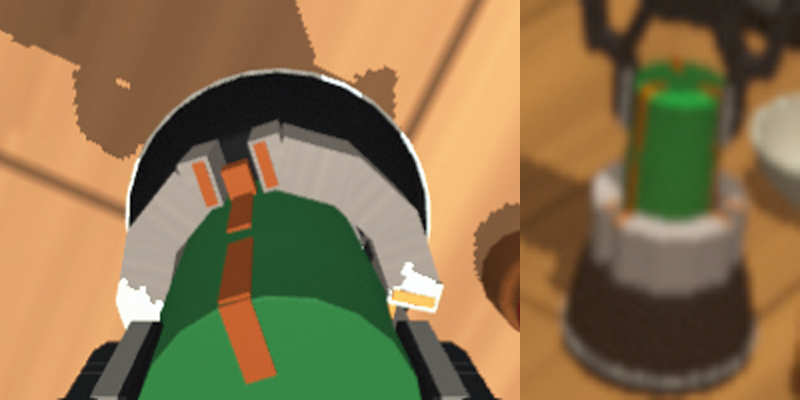

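The lug at (238,178) in the crop sits in the slot between the orange marks. The tool has hit a firm stop at 132.5 mm, which is the height I predicted, with 20 N of push.

```bash
python3 -c "
from h import *
print(finish_job()); s=read_state(); print(s['clock'],s['eef_pos'],s['force'])"
```

```text
the job is handed in; nothing more can be done
None
the job is handed in; nothing more can be done
```

The cup is in the grinder, lugs in the slots, pressed down to the stop with the gripper still holding it. I handed the job in at about 12.6 s; the hand-in reports no verdict.

- **Fit:** I turned the cup about 52° on the way over. Just before insertion its stripes measured 11.8° against 12.1° for the slots. It slid past collar height without touching, so no turning in the collar was needed.
- **Press:** The spring force rose through about 8 N. The tool then stopped firmly at 132.5 mm with about 20 N upward, the height I worked out for the switch fully down. The last reading showed the fingers open 54.6 mm on the cup and the tool within about 0.1° of vertical.
- **Last picture:** The wrist view shows the one lug in view inside its slot and the cup centred. The tumbler and the other bystanders were not checked afterwards, but no move went near them and I saw no unexpected contact force.
- **Disagreement:** The overhead and wrist cameras differed by about 3 mm in x. I used the wrist camera for both the cup and the grinder.

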